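Take the hot lid off the casserole with the lid lifter

TASK

The cast-iron casserole has just come out of the oven and is too hot to touch. Clear the spice jar off the round cork trivet and stand it on the worktop, then take the lid lifter, hook it under the loop of the lid, lift the lid off and carry it level to lie on the middle of the trivet. Unhook the lifter and stand it on its three feet on the worktop; never touch lid or casserole with the gripper, set things down gently and leave everything else where it is.

Things in the scene. Friction and masses are not known exactly. Their poses are not given: they have to be found in the camera images.
- casserole: Small round casserole of dark cast iron, loose but heavy (2.6 kg), hot: rim 158 mm across and 85 mm high, base 124 mm across; two loop-shaped lugs reach 99 mm out along its own +y and -y, 61 to 73 mm high. Origin: centre of the underside, z up.
- lid: Hot dark iron lid, 0.4 to 0.65 kg. Origin: centre of the plate's underside, which lies on the casserole's rim (85 mm above its origin); z up. Flat plate 160 mm across, z = 0 to 8 mm; under it a spigot 136 mm across, 8 mm deep, sits inside the rim, so on the trivet the origin stands 8 mm above the trivet's top. An arched loop stands on its middle, in its own y-z plane.
- lid_loop (a point): Underside of the crown of the lid's loop, in the middle, 26.5 mm above the top of the plate; axes of the lid. The loop is 9 mm round bar, 69 mm wide outside, opening 51 mm wide; the crown is level 8 mm either side of the middle and 4 mm lower at 18 mm; its top is 35.5 mm above the plate. A hook goes through it along the lid's +x or -x.
- lid_lifter: Lid lifter (0.22 kg), standing on three feet. Origin: on the plane of the feet, under the middle of the grip; z up, hook pointing to its own +x. A 7 mm shaft runs from the grip to a hub at 67 mm, then jogs back to x = -15 mm and down to the hook. Three 8 mm legs leave the hub, above 46 mm out to their knees, and stand at (x, y) = (30, 53), (30, -53), (-50, 0) mm, all on the lid's plate in use.
- lifter_grip (a point): Centre of the lifter's wooden cross grip, 135 mm above the feet: a flat-sided bar 100 mm long (along the lifter's y), 18 mm thick (along x), 24 mm high; under its middle a 15 mm ferrule, then the shaft.
- lifter_hook (a point): Top of the hook's level part, 16 mm above the feet, under the grip's middle; axes of the lifter. The hook is 7 mm bar, level from x = -10 to +6 mm; the upturned tip ends at x = +16.5 mm, 4 mm higher than this point. With the feet 0 to 5 mm above the lid's plate the tip passes under the loop; raised, the loop lies here with the feet 10.5 mm above the plate, which keep the lid from tipping far.
- trivet: Round cork trivet, 144 mm across and 14 mm thick, fixed to the worktop. Origin: centre of the underside, z up; top face at 14 mm.
- spice_jar: Round spice jar with a ribbed plastic cap, 46 mm across and 106 mm high (cap 45 mm across, from 85 mm up), 0.11 kg, standing on the trivet at the start. Origin: centre of the underside, z up. The worktop in front of the sink is a strip from x = 0.375 to 0.525 m (z = 0); left of y = 0.18 m it goes on to the wall.
- mill: Wooden pepper mill, 58 mm across, 165 mm high, loose; a bystander. Origin: centre of the underside.
- salt: Salt shaker, 44 mm across, 90 mm high, loose; a bystander. Origin: centre of the underside.
- flat_tin: Flat oblong food tin lying on the worktop, 63 x 105 mm (its own x and y), 25 mm high, loose; a bystander. Origin: centre of the underside.
- oil: Tall bottle of oil, 61 mm across, 268 mm high, loose; a bystander. Origin: centre of the underside.
- tin: Small round food tin, 57 mm across, 72 mm high, loose; a bystander. Origin: centre of the underside.

How it is judged:
On the way, in this order (a step that is already met when the one before it is completed fails the run):
1. the spice jar stands upright on the worktop, off the trivet, let go (horizontal distance between spice_jar and trivet above 0.095 m and height (world z) of spice_jar between -0.01 and 0.01 m and angle between spice_jar's own z axis and vertical below 0.1 rad and contact force between the fingers and spice_jar below 0.1 N), for 0.2 s.
2. the lid hangs level on the lifter, clear of the casserole (z of lid in the frame of casserole above 0.105 m and contact force between lid and lid_lifter above 1.5 N and contact force between lid and casserole below 0.1 N and angle between lid's own z axis and vertical below 0.25 rad), for 0.3 s.
3. the lid lies flat on the middle of the trivet (horizontal distance between lid and trivet below 0.02 m and z of lid in the frame of trivet between 0.017 and 0.027 m and angle between lid's own z axis and vertical below 0.05 rad and contact force between lid and trivet above 1 N), for 0.2 s.
At the end, for the whole second after the job is handed in: Lid flat (0.05 rad) and unhooked on the trivet, centres within 20 mm; lifter upright (0.06 rad) on its feet on the worktop, free of the lid; spice jar upright (0.1 rad) on the worktop, its axis over 95 mm from the trivet's centre; all at rest (horizontal distance between lid and trivet below 0.02 m and z of lid in the frame of trivet between 0.017 and 0.027 m and angle between lid's own z axis and vertical below 0.05 rad and horizontal distance between spice_jar and trivet above 0.095 m and height (world z) of spice_jar between -0.01 and 0.01 m and angle between spice_jar's own z axis and vertical below 0.1 rad and linear speed of each of lid, lid_lifter, spice_jar below 0.02 m/s and contact force between lid and lid_lifter below 0.1 N and height (world z) of lid_lifter between -0.008 and 0.008 m and angle between lid_lifter's own z axis and vertical below 0.06 rad); the robot touches nothing.
It fails at once if the gripper or arm touches the hot lid or casserole (contact force between any of the fingers, the arm and lid above 0.5 N or contact force between any of the fingers, the arm and casserole above 0.5 N).
It fails at once if the lid is tipped by more than 0.3 rad (angle between lid's own z axis and vertical above 0.3 rad).
It fails at once if the lid is dropped or flung (faster than 0.6 m/s) (linear speed of lid above 0.6 m/s).
It fails at once if the spice jar or the lifter is knocked over (tipped by more than 0.8 rad) (angle between any of spice_jar, lid_lifter's own z axis and vertical above 0.8 rad).
It fails at once if casserole, pepper mill, salt shaker, oil bottle or a food tin is shifted by more than 30 mm or tipped by more than 0.3 rad (distance of any of casserole, mill, salt, oil, flat_tin, tin from where it was at the start of the episode above 0.03 m or angle between any of casserole, mill, salt, oil, flat_tin, tin's own z axis and vertical above 0.3 rad).
It also fails if it takes over 72 s, if anything falls off the work surface, if the arm or the gripper's body presses on something with over 40 N, if the wrist force passes 120 N, or if a joint passes its speed limit or range.

ROBOT

A 7-joint arm with a two-finger parallel gripper is mounted at the origin on a cart in front of the work surface, level with it; the furniture and walls round the work are solid. World frame = base frame: x ahead of the robot, y to its left, z up, the work surface at z = 0. Lengths are in m, angles in rad, forces in N, time in s.
With the tool pointing down it reaches from about 0.35 to 0.775 m from the base axis. Payload 3.1 kg.
Tool frame: the origin (TCP) lies between the finger pads; the fingertips stand 14 mm ahead of it and the grasp point (between the pads) lies 5 mm behind it (tip_extent is the distance from the TCP to the fingertips, in m); z points along the fingers, y is the line along which they close (so a half turn about z gives the same grasp; the last joint's range is limited). The gripper opens to 85 mm and grips with 20 to 120 N. Pads are 22 mm wide; open, the fingers measure 114 mm over their backs; the gripper's body (76 mm by 85 mm) begins 54 mm behind the grasp point. The pads swing forward as they close: fully open they stand 13 mm farther back than shut.
Start: joints at [-1.351, 0.311, 0.014, 1.512, -0.004, 1.319, -0.027], TCP at [0.142, 0.531, 0.218] pointing down, gripper open.
Joint ranges: [-2.7, 2.7], [-0.3, 1.91], [-1.27, 1.3], [0.12, 2.57], [-1.44, 4.58], [0.2, 2.03], [-3.05, 3.05]. Speed limits (rad/s): [2.79, 2.79, 3.14, 3.14, 3.14, 3.14, 3.14].

INTERFACE

Orientations are given as a unit quaternion [w, x, y, z].
In Python, from rig import * gives the robot as it stands. The module is installed in compiled form; this text tells all that it offers.
- The arm moves only by the shell command python3 -m handwheel 'ROWS' [FORCE]. ROWS is JSON, one flat list of numbers, 7 for each row, row after row: the shift along the tool's x, y, z in units of 3 cm (1.0 is 3 cm), then the turn, a rotation vector about the tool's x, y, z in units of 6 degrees (1.0 is 6 degrees), then the gripper command: -1 is shut, 1 is fully open, values between are in proportion. A call has 1 to 8 rows; each row shifts and turns the commanded pose from where the row before left it, along the tool's axes as they then stand; what a row does not reach is not made up. A row lasts 1/12 s, in which the tool goes at most 41.7 mm and 7.16 degrees, less where a joint would pass 70% of its speed; a pose out of reach is approached as far as the arm can. A call with a number of a shift or a turn outside -1 to 1 is refused whole. A call with a gripper value outside its range is refused whole. The fingers move at their own pace and stop on an object; FORCE is the grip in N (left out, the last holds). Time passes only in rows, so rows that do not move let the fingers close. It gives the time, the measured TCP pose, the force, the opening and the grip force at its end, in the units of the state.
- observe(): the state, without advancing time (a new reading comes with each control period).
- grab_frame(name): name is "scene" or "top" or "wrist"; returns a dict with "frame" (400x640x3 uint8, red, green, blue), "fx", "fy", "cx", "cy" (pixels), "pose" (4x4, takes a point from camera to world coordinates). Camera axes: x right, y down, z forward; pixel columns grow to the right and rows downward; lengths in m; the calibration is good to about 2 mm. A picture is of the moment at which its call begins. There is no depth.
- close_job(): hands the job in; it is judged then, once.
Trained networks look in a picture, given as the dict that the camera call returned (one of the last four; its "shot" number tells which), for a name from the list of things; names that differ only in an ending like _2 or _b are one class to them, and where a whole thing is asked for, a point or a joint stands for the part that bears it (a point fixed in the world has none). Each returns a list of dicts, best first, with "confidence" (0 to 1); they miss things now and then, are a little off and sometimes report something else, mostly with a low value. They report only what shows in the picture. A call takes as long as a camera call.
- find_in(picture, label): "centre" ([x, y, z] in m, in world coordinates, good to about 4 mm: the middle of the surface that is visible of it).
The state is a dict: "clock": time; "qpos": joint angles; "qd": joint speeds; "joint_efforts": joint torques, N m; "ee_pos": TCP position; "ee_rot": TCP orientation; "force": force on the tool from outside, world axes, zero at the start; "ft_torque": the same for the moment, N m; "gripper_width": opening from 0.0 (shut) to 1.0 (fully open); "finger_force": force on a finger pad.
Only numpy, scipy, OpenCV 4.12 (cv2) and the standard library are available. Lean on these libraries where they do the work, as an engineer would, in place of code of your own. Each camera call takes 0.05 s, during which the arm holds its last target. There are 200 camera calls.

## Working session

There is one attempt and no reset: what is moved stays moved. The work goes in short steps, Python scripts to look and compute and a shell command to move; the robot and the scene stay as the last step left them, time stands still between calls to the robot, and variables do not carry over. Pictures are saved under pics/ and viewed, at most 10 in all, crops included, and the job is handed in when it is done.

```bash
mkdir -p pics; cat > h.py <<'E'
from rig import *
import numpy as np, cv2
from scipy.spatial.transform import Rotation as R
def rot(q): return R.from_quat([q[1],q[2],q[3],q[0]])
def save(p,n): cv2.imwrite('pics/'+n,cv2.cvtColor(p['frame'],cv2.COLOR_RGB2BGR))
def proj(p,X):
    T=np.linalg.inv(p['pose']); c=T[:3,:3]@np.array(X)+T[:3,3]
    return np.array([p['fx']*c[0]/c[2]+p['cx'],p['fy']*c[1]/c[2]+p['cy']])
def ray(p,u,v):
    d=p['pose'][:3,:3]@np.array([(u-p['cx'])/p['fx'],(v-p['cy'])/p['fy'],1]); return p['pose'][:3,3],d
def atz(p,u,v,z):
    o,d=ray(p,u,v); return o+d*(z-o[2])/d[2]
def tri(*obs):
    A=np.zeros((3,3));b=np.zeros(3)
    for p,u,v in obs:
        o,d=ray(p,u,v); d=d/np.linalg.norm(d); M=np.eye(3)-np.outer(d,d); A+=M;b+=M@o
    return np.linalg.solve(A,b)
def st():
    s=observe(); print('t',round(s['clock'],2),'p',np.round(s['ee_pos'],4),'rotm cols x,y,z',np.round(rot(s['ee_rot']).as_matrix().T,3).tolist(),'F',np.round(s['force'],1),'w',round(s['gripper_width'],3),'ff',s['finger_force']); return s
def move(target, yaw=None):
    "shift (3cm units, tool axes) to world target from measured pose; yaw = world angle of tool y axis mod pi"
    s=observe(); r=rot(s['ee_rot']); d=r.inv().apply(np.array(target)-s['ee_pos'])/0.03
    print('shift units',np.round(d,2))
    if yaw is not None:
        y=r.as_matrix()[:,1]; a=np.arctan2(y[1],y[0]); e=(yaw-a+np.pi/2)%np.pi-np.pi/2
        print('turn about tool z units',round(-np.degrees(e)/6,2),'world deg',round(np.degrees(e),1))
E
cat > a.py <<'E'
from h import *
s=st(); print(np.round(s['qpos'],3))
ps={n:grab_frame(n) for n in('scene','top','wrist')}
for n,p in ps.items():
    save(p,n+'0.png'); print(n,np.round(p['pose'][:3,3],3),p['fx'])
for n in('scene','top'):
    for l in 'casserole lid lid_loop lid_lifter lifter_grip lifter_hook trivet spice_jar mill salt flat_tin oil tin'.split():
        for r in find_in(ps[n],l)[:2]: print(n,l,np.round(r['centre'],3),round(r['confidence'],2),np.round(proj(ps[n],r['centre'])))
E
python3 a.py
```

```text
t 0.0 p [0.1421 0.5305 0.2166] rotm cols x,y,z [[-0.966, 0.259, -0.0], [0.259, 0.966, -0.002], [-0.001, -0.002, -1.0]] F [0.5 0.6 0.5] w 0.998 ff 0.0
[-1.351  0.312  0.014  1.513 -0.004  1.319 -0.027]
scene [-0.567 -0.994  1.117] 489.272284315843
top [ 0.458 -0.07   1.599] 433.71645272002917
wrist [0.08  0.547 0.373] 289.0031872414916
scene casserole [0.452 0.322 0.051] 0.94 [227. 172.]
scene lid [0.487 0.369 0.094] 0.68 [225. 155.]
scene lid_loop [0.484 0.372 0.097] 0.92 [224. 155.]
scene lid_loop [ 0.433 -0.185  0.077] 0.31 [322. 223.]
scene lid_lifter [ 0.456 -0.032  0.074] 0.64 [293. 202.]
scene lifter_grip [ 0.455 -0.036  0.076] 0.52 [294. 203.]
scene lifter_hook [ 0.454 -0.035  0.072] 0.8 [294. 204.]
scene trivet [ 0.428 -0.348  0.016] 0.65 [359. 259.]
scene spice_jar [ 0.446 -0.377  0.081] 0.78 [371. 245.]
scene mill [0.607 0.198 0.048] 0.65 [277. 168.]
scene mill [ 0.456 -0.032  0.074] 0.6 [294. 202.]
scene salt [0.606 0.197 0.048] 0.44 [277. 169.]
scene flat_tin [0.437 0.158 0.023] 0.85 [254. 196.]
scene oil [0.727 0.232 0.141] 0.91 [291. 135.]
scene tin [ 0.431 -0.55   0.06 ] 0.65 [415. 278.]
top casserole [0.492 0.306 0.076] 0.6 [209. 220.]
top lid [0.496 0.373 0.097] 0.9 [189. 218.]
top lid_loop [0.497 0.375 0.099] 0.86 [188. 218.]
top lid_lifter [ 0.461 -0.022  0.147] 0.72 [302. 232.]
top lifter_grip [ 0.464 -0.027  0.146] 0.69 [304. 231.]
top lifter_hook [ 0.471 -0.024  0.144] 0.57 [303. 229.]
top spice_jar [ 0.465 -0.362  0.116] 0.61 [402. 234.]
top mill [ 0.451 -0.168  0.146] 0.59 [346. 236.]
top salt [0.616 0.204 0.079] 0.44 [240. 186.]
top flat_tin [0.443 0.172 0.019] 0.76 [250. 235.]
top oil [0.731 0.228 0.196] 0.57 [228. 147.]
top tin [ 0.443 -0.535  0.068] 0.69 [449. 241.]
```

View pics/top0.png

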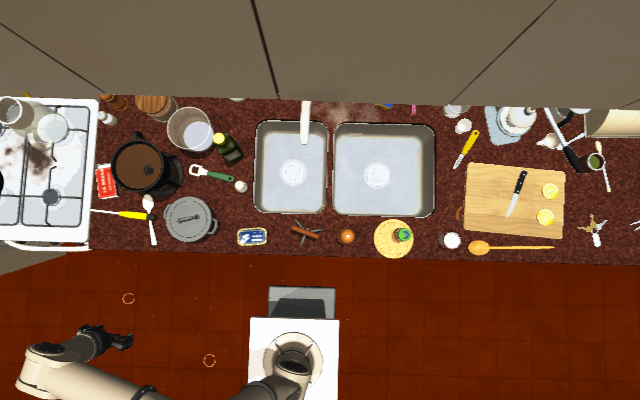

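View pics/scene0.png

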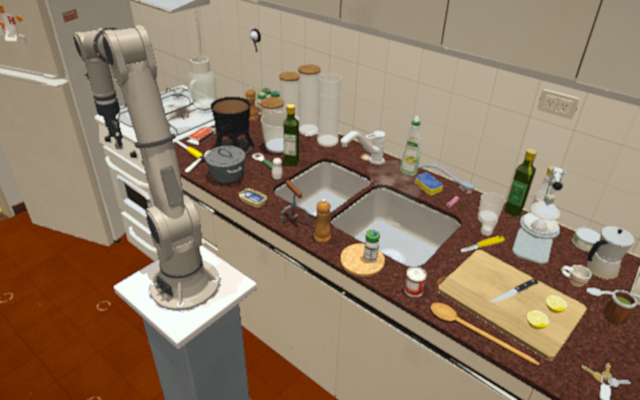

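The top view shows, left to right: casserole (189,219), flat tin (252,236), lifter (304,231), mill (346,236), trivet (393,238) with the jar on it (403,235), and round tin (452,240). The scene view agrees. I'll take a wrist view over the casserole on the way.

```bash
python3 -m handwheel '[-1,-0.2,-0.4,0,0,0,1,-1,-0.2,-0.4,0,0,0,1,-1,-0.2,-0.4,0,0,0,1,-1,-0.2,-0.4,0,0,0,1,-1,-0.2,-0.4,0,0,0,1,-1,-0.2,-0.4,0,0,0,1,-1,-0.2,-0.4,0,0,0,1,-1,-0.2,-0.4,0,0,0,1]'
python3 -m handwheel '[0,0,0,0,0,0,1,0,0,0,0,0,0,1]'
cat > w.py <<'E'
from h import *
import sys
st(); p=grab_frame('wrist'); save(p,sys.argv[1])
np.savez('pics/'+sys.argv[1]+'.npz',**{k:p[k] for k in('fx','fy','cx','cy','pose')})
for l in sys.argv[2:]:
    for r in find_in(p,l)[:2]: print(l,np.round(r['centre'],4),round(r['confidence'],2),np.round(proj(p,r['centre'])))
E
python3 w.py wc.png casserole lid lid_loop flat_tin salt
```

```text
clock: 2.12
ee_pos: [0.3629, 0.422, 0.3145]
ee_rot: [0.0, 0.13, 0.991, 0.0]
force: [0.8, 1.1, -0.2]
gripper_width: 1.002
finger_force: 0.0
clock: 2.28
ee_pos: [0.3644, 0.4214, 0.3145]
ee_rot: [0.001, 0.133, 0.991, 0.001]
force: [0.6, 0.8, -0.0]
gripper_width: 0.998
finger_force: 0.0
t 2.28 p [0.3644 0.4214 0.3145] rotm cols x,y,z [[-0.964, 0.264, -0.002], [0.264, 0.964, 0.001], [0.002, 0.001, -1.0]] F [ 0.6  0.8 -0. ] w 0.998 ff 0.0
casserole [0.4593 0.3996 0.0743] 0.7 [319. 241.]
lid [0.4875 0.376  0.0917] 0.76 [309. 267.]
lid [ 0.459  -0.0253  0.1   ] 0.37 [ 43. 318.]
lid_loop [0.4872 0.3749 0.0905] 0.88 [308. 266.]
lid_loop [ 0.4579 -0.024   0.0999] 0.39 [ 44. 317.]
flat_tin [0.4385 0.1637 0.0183] 0.92 [181. 251.]
salt [0.6026 0.2212 0.0312] 0.85 [244. 328.]
```

View pics/wc.png

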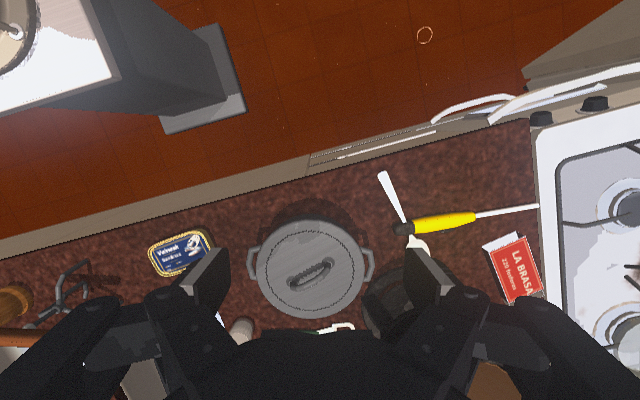

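The casserole lid is centred near (310,268), with its loop running from about (290,285) to (330,262) and its lugs at (251,263) and (368,265). The flat tin is at (181,252). Next I'll look at the lifter.

```bash
for i in 1 2; do :; done; python3 -m handwheel '[-0.34,-0.81,0,0,0,0,1,-0.34,-0.81,0,0,0,0,1,-0.34,-0.81,0,0,0,0,1,-0.34,-0.81,0,0,0,0,1,-0.34,-0.81,0,0,0,0,1,-0.34,-0.81,0,0,0,0,1,-0.34,-0.81,0,0,0,0,1,-0.34,-0.81,0,0,0,0,1]' >/dev/null
python3 -m handwheel '[-0.34,-0.81,0,0,0,0,1,-0.34,-0.81,0,0,0,0,1,-0.34,-0.81,0,0,0,0,1,-0.34,-0.81,0,0,0,0,1,-0.34,-0.81,0,0,0,0,1,-0.34,-0.81,0,0,0,0,1,-0.34,-0.81,0,0,0,0,1,-0.34,-0.81,0,0,0,0,1]' >/dev/null
python3 -m handwheel '[0,0,0,0,0,0,1,0,0,0,0,0,0,1]'
python3 w.py wl.png lid_lifter lifter_grip lifter_hook mill flat_tin trivet spice_jar
```

```text
clock: 4.08
ee_pos: [0.4186, 0.0042, 0.3138]
ee_rot: [0.0, 0.132, 0.991, 0.0]
force: [0.4, 1.3, -0.1]
gripper_width: 0.999
finger_force: 0.0
t 4.08 p [0.4186 0.0042 0.3138] rotm cols x,y,z [[-0.965, 0.261, -0.0], [0.261, 0.965, 0.001], [0.0, 0.001, -1.0]] F [ 0.4  1.3 -0.1] w 0.999 ff 0.0
lid_lifter [ 0.4338 -0.3364  0.0124] 0.73 [123. 231.]
lid_lifter [ 0.455  -0.033   0.1437] 0.61 [295. 222.]
lifter_grip [ 0.4584 -0.0279  0.1436] 0.62 [300. 224.]
lifter_hook [ 0.4587 -0.0264  0.1477] 0.87 [301. 225.]
mill [ 0.4472 -0.1616  0.1204] 0.97 [199. 236.]
flat_tin [0.4415 0.1663 0.0206] 0.77 [422. 156.]
trivet [ 0.434  -0.3336  0.015 ] 0.89 [124. 231.]
spice_jar [ 0.4457 -0.1625  0.1211] 0.71 [197. 235.]
spice_jar [ 0.4558 -0.3538  0.0887] 0.62 [ 85. 266.]
```

View pics/wl.png

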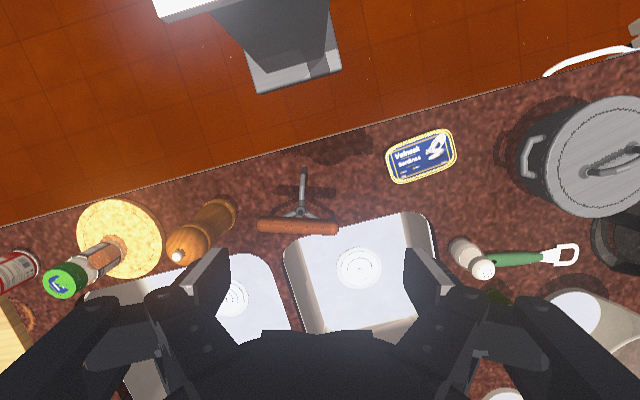

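The wrist view shows the lifter's cross grip from (258,226) to (338,229), with one leg reaching back toward the robot at (303,172), so the hook points away from the robot. The trivet is around (120,239) and the jar cap at (65,281).

```bash
cat > b.py <<'E'
from h import *
def L(n): return dict(np.load('pics/'+n+'.npz'))
p=L('wl.png')
a,b=atz(p,258,226,.147),atz(p,338,229,.147); print('grip ends',a,b,'mid',(a+b)/2,'len',np.linalg.norm(a-b),'yaw',np.degrees(np.arctan2(*(b-a)[[1,0]])))
print('leg',atz(p,303,170,.0))
print('trivet',atz(p,120,239,.014),'jar top',atz(p,65,281,.106), 'mill top',atz(p,178,256,.165))
c=L('wc.png')
print('loop ends',[atz(c,u,v,.118) for u,v in((290,284),(330,263))],'lid ctr',atz(c,310,268,.093))
t=grab_frame('top')
print('top: trivet',atz(t,393.5,239,.014),'jar',atz(t,403,234.5,.106),'tin',atz(t,452,240.5,.072))
print('tri jar',tri((p,65,281),(t,403,234.5)),'tri lifter',tri((p,298,227),(t,305.5,233)))
E
python3 b.py; python3 -c "
import cv2
i=cv2.imread('pics/top0.png')[190:270,150:480];cv2.imwrite('pics/tz.png',cv2.resize(i[:, :],None,fx=2.4,fy=2.4,interpolation=3))"
```

```text
grip ends [ 0.44719898 -0.07555133  0.147     ] [0.47562794 0.01467433 0.147     ] mid [ 0.46141346 -0.0304385   0.147     ] len 0.09459848883894878 yaw 72.5110223217497
leg [ 0.41612957 -0.01826335  0.        ]
trivet [ 0.44570866 -0.34700575  0.014     ] jar top [ 0.46528587 -0.37448847  0.106     ] mill top [ 0.45262721 -0.17011086  0.165     ]
loop ends [array([0.49262481, 0.34845154, 0.118     ]), array([0.47673999, 0.40905305, 0.118     ])] lid ctr [0.48914169 0.37726398 0.093     ]
top: trivet [ 0.44470345 -0.35016626  0.014     ] jar [ 0.46176219 -0.36624813  0.106     ] tin [ 0.44606061 -0.54489357  0.072     ]
tri jar [ 0.46207579 -0.36422627  0.11558058] tri lifter [ 0.45798214 -0.03134304  0.15237816]
```

View pics/tz.png

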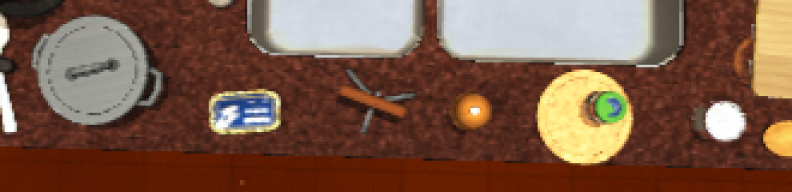

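The zoomed crop confirms the lifter: grip centre (372,100), one leg toward the robot at (363,130), and two legs behind at (350,72) and (412,95). So the hook yaw is about -17°. The jar cap is at (608,105). Moving over the jar.

```bash
python3 -m handwheel '[-0.33,-0.83,0,0,0,0,1,-0.33,-0.83,0,0,0,0,1,-0.33,-0.83,0,0,0,0,1,-0.33,-0.83,0,0,0,0,1,-0.33,-0.83,0,0,0,0,1,-0.33,-0.83,0,0,0,0,1,-0.33,-0.83,0,0,0,0,1]' >/dev/null
python3 -m handwheel '[-0.33,-0.83,0,0,0,0,1,-0.33,-0.83,0,0,0,0,1,-0.33,-0.83,0,0,0,0,1,-0.33,-0.83,0,0,0,0,1,-0.33,-0.83,0,0,0,0,1,-0.33,-0.83,0,0,0,0,1,-0.33,-0.83,0,0,0,0,1]' >/dev/null
python3 -m handwheel '[0,0,0,0,0,1,1,0,0,0,0,0,1,1,0,0,0,0,0,1,1,0,0,0,0,0,1,1,0,0,0,0,0,1,1,0,0,0,0,0,1,1,0,0,0,0,0,1,1]' >/dev/null
python3 -m handwheel '[0,0,0,0,0,1,1,0,0,0,0,0,1,1,0,0,0,0,0,1,1,0,0,0,0,0,1,1,0,0,0,0,0,1,1,0,0,0,0,0,0.5,1,0,0,0,0,0,0,1]' >/dev/null
python3 w.py wj.png trivet spice_jar tin mill; python3 -c "
from h import *
print(np.round(observe()['qpos'],2)); move([.463,-.37,.3],0)"
```

```text
t 6.87 p [ 0.4629 -0.3672  0.3133] rotm cols x,y,z [[-0.0, 1.0, 0.0], [1.0, 0.0, -0.001], [-0.001, 0.0, -1.0]] F [0.7 1.  0.4] w 0.999 ff 0.0
trivet [ 0.4333 -0.3377  0.0134] 0.64 [297. 150.]
tin [ 0.4491 -0.5347  0.0692] 0.56 [307. 282.]
mill [ 0.4565 -0.1945  0.1121] 0.61 [310.  25.]
[ 0.    0.53  1.1   1.22 -0.47  1.65  1.  ]
shift units [-0.08  0.02  0.45]
turn about tool z units 0.01 world deg -0.1
```

View pics/wj.png

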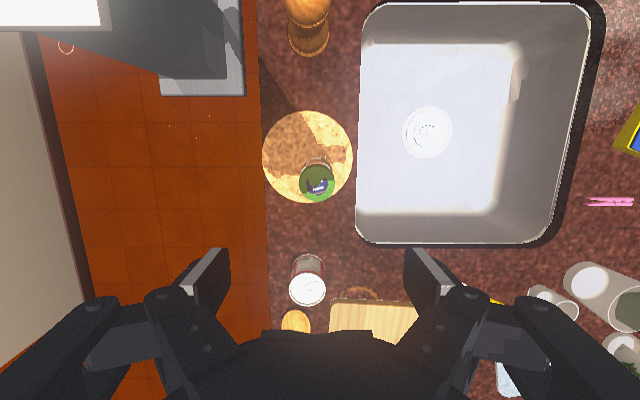

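The trivet is centred near (307,157), the jar cap at (317,183), and the tin top at (307,291).

```bash
python3 - <<'E'
from h import *
L=lambda n:dict(np.load('pics/'+n+'.npz'))
p=L('wj.png');l=L('wl.png')
print('trivet',atz(p,307.5,157,.014),'jar',atz(p,317,183.5,.106),'tin',atz(p,307.5,290,.072))
print('tri jar',tri((p,317,183.5),(l,65,281)),'tri trivet',tri((p,307.5,157),(l,120,239)))
move([.463,-.37,.065],0)
E
```

```text
trivet [ 0.44912587 -0.34805471  0.014     ] jar [ 0.46388688 -0.37241821  0.106     ] tin [ 0.44916725 -0.54630584  0.072     ]
tri jar [ 0.4642003  -0.37181057  0.10858457] tri trivet [ 0.44764406 -0.34880078  0.01112724]
shift units [-0.09  0.01  8.29]
turn about tool z units 0.01 world deg -0.1
```

```bash
python3 -m handwheel '[-0.08,0.02,1,0,0,0,1,0,0,1,0,0,0,1,0,0,1,0,0,0,1,0,0,1,0,0,0,1,0,0,1,0,0,0,1,0,0,1,0,0,0,1,0,0,1,0,0,0,1,0,0,0.9,0,0,0,1]' 
python3 -m handwheel '[0,0,0,0,0,0,-1,0,0,0,0,0,0,-1,0,0,0,0,0,0,-1,0,0,0,0,0,0,-1,0,0,0,0,0,0,-1,0,0,0,0,0,0,-1,0,0,0,0,0,0,-1,0,0,0,0,0,0,-1]' 30
```

```text
clock: 7.78
ee_pos: [0.4629, -0.3693, 0.0749]
ee_rot: [-0.0, 0.707, 0.707, 0.0]
force: [0.9, 0.2, -0.4]
gripper_width: 0.998
finger_force: 0.0
clock: 8.45
ee_pos: [0.464, -0.3716, 0.0791]
ee_rot: [0.002, 0.707, 0.707, 0.0]
force: [-0.9, -1.1, 7.8]
gripper_width: 0.513
finger_force: 31.2
```

```bash
python3 -m handwheel '[0,0,-0.4,0,0,0,-1,0,0,-0.8,0,0,0,-1,-0.6,0.2,-0.3,0,0,0,-1,-0.8,0.3,0,0,0,0,-1,-0.8,0.2,0,0,0,0,-1,-0.7,0.2,0,0,0,0,-1,0,0,0,0,0,0,-1,0,0,0,0,0,0,-1]'
python3 -m handwheel '[0,0,0.7,0,0,0,-1,0,0,0.5,0,0,0,-1,0,0,0.2,0,0,0,-1,0,0,0.15,0,0,0,-1,0,0,0,0,0,0,-1]'
```

```text
clock: 9.12
ee_pos: [0.4892, -0.458, 0.1218]
ee_rot: [-0.0, 0.708, 0.707, -0.0]
force: [-0.3, -0.2, -1.0]
gripper_width: 0.516
finger_force: 31.0
clock: 9.53
ee_pos: [0.4902, -0.4555, 0.0746]
ee_rot: [-0.001, 0.707, 0.707, 0.0]
force: [-0.0, -0.3, -0.7]
gripper_width: 0.52
finger_force: 31.1
```

```bash
python3 -m handwheel '[0,0,0.1,0,0,0,-1,0,0,0.1,0,0,0,-1,0,0,0,0,0,0,-1]'; python3 -m handwheel '[0,0,0.07,0,0,0,-1,0,0,0,0,0,0,-1]'; python3 -m handwheel '[0,0,0.07,0,0,0,-1,0,0,0,0,0,0,-1]'
```

```text
clock: 9.78
ee_pos: [0.4901, -0.4569, 0.0694]
ee_rot: [0.0, 0.707, 0.707, 0.0]
force: [0.3, -0.0, -2.2]
gripper_width: 0.516
finger_force: 31.1
clock: 9.95
ee_pos: [0.49, -0.457, 0.0671]
ee_rot: [0.0, 0.707, 0.707, 0.0]
force: [0.3, 0.2, -0.8]
gripper_width: 0.517
finger_force: 31.1
clock: 10.12
ee_pos: [0.4902, -0.4573, 0.0653]
ee_rot: [0.0, 0.707, 0.707, -0.0]
force: [-1.4, 0.0, -0.5]
gripper_width: 0.512
finger_force: 31.0
```

```bash
python3 -m handwheel '[0,0,0.07,0,0,0,-1,0,0,0,0,0,0,-1]'; python3 -m handwheel '[0,0,0.07,0,0,0,-1,0,0,0,0,0,0,-1]'; python3 -m handwheel '[0,0,0.03,0,0,0,-1,0,0,0,0,0,0,-1]'
```

```text
clock: 10.28
ee_pos: [0.4902, -0.458, 0.0652]
ee_rot: [0.001, 0.707, 0.707, -0.0]
force: [-0.9, 1.8, 7.2]
gripper_width: 0.522
finger_force: 31.7
clock: 10.45
ee_pos: [0.4902, -0.4586, 0.0652]
ee_rot: [0.002, 0.707, 0.707, -0.0]
force: [-1.8, 2.9, 13.9]
gripper_width: 0.517
finger_force: 32.4
clock: 10.62
ee_pos: [0.4902, -0.4588, 0.0652]
ee_rot: [0.002, 0.707, 0.707, -0.0]
force: [-2.9, 4.0, 17.0]
gripper_width: 0.515
finger_force: 32.7
```

```bash
python3 -m handwheel '[0,0,-0.17,0,0,0,-1,0,0,0,0,0,0,-1,0,0,0,0,0,0,1,0,0,0,0,0,0,1,0,0,0,0,0,0,1,0,0,0,0,0,0,1,0,0,0,0,0,0,1]' ; python3 -m handwheel '[0,0,-0.5,0,0,0,1,0,0,-1,0,0,0,1,0,0,-1,0,0,0,1,0,0,-1,0,0,0,1,0,0,-1,0,0,0,1,0,0,-1,0,0,0,1,0,0,-1,0,0,0,1,0,0,-1,0,0,0,1]'
python3 - <<'E'
from h import *
p=grab_frame('top'); save(p,'t1.png')
for r in find_in(p,'spice_jar')[:2]: print(np.round(r['centre'],3),round(r['confidence'],2),proj(p,r['centre']))
for X in((.46,-.03,.32),): move(X,np.radians(-17.5))
E
```

```text
clock: 11.2
ee_pos: [0.49, -0.4568, 0.0645]
ee_rot: [-0.0, 0.707, 0.707, -0.0]
force: [-0.0, 0.0, -0.0]
gripper_width: 1.002
finger_force: 0.0
clock: 11.87
ee_pos: [0.4899, -0.4567, 0.2914]
ee_rot: [-0.0, 0.707, 0.707, -0.0]
force: [0.9, -0.8, -0.1]
gripper_width: 1.002
finger_force: 0.0
[ 0.491 -0.444  0.102] 0.5 [425.59850756 226.53104352]
shift units [14.31 -1.   -0.93]
turn about tool z units 2.92 world deg -17.5
```

```bash
python3 -m handwheel '[0.9,-0.06,-0.06,0,0,0,1,0.9,-0.06,-0.06,0,0,0,1,0.9,-0.06,-0.06,0,0,0,1,0.9,-0.06,-0.06,0,0,0,1,0.9,-0.06,-0.06,0,0,0,1,0.9,-0.06,-0.06,0,0,0,1,0.9,-0.06,-0.06,0,0,0,1,0.9,-0.06,-0.06,0,0,0,1]' >/dev/null
python3 -m handwheel '[0.9,-0.06,-0.06,0,0,0,1,0.9,-0.06,-0.06,0,0,0,1,0.9,-0.06,-0.06,0,0,0,1,0.9,-0.06,-0.06,0,0,0,1,0.9,-0.06,-0.06,0,0,0,1,0.9,-0.06,-0.06,0,0,0,1,0.9,-0.06,-0.06,0,0,0,1,0.9,-0.06,-0.06,0,0,0,1]' >/dev/null
python3 -m handwheel '[0,0,0,0,0,1,1,0,0,0,0,0,1,1,0,0,0,0,0,0.92,1,0,0,0,0,0,0,1,0,0,0,0,0,0,1]'
python3 w.py wl2.png lifter_grip lid_lifter; python3 - <<'E'
import cv2
from h import *
print(np.round(observe()['qpos'],2))
i=cv2.imread('pics/wl2.png');cv2.imwrite('pics/wl2z.png',cv2.resize(i[20:320,160:480],None,fx=2,fy=2,interpolation=3))
E
```

```text
clock: 13.72
ee_pos: [0.4609, -0.025, 0.3184]
ee_rot: [-0.0, 0.806, 0.592, -0.0]
force: [-0.2, 0.1, 0.3]
gripper_width: 0.996
finger_force: 0.0
t 13.72 p [ 0.4609 -0.025   0.3184] rotm cols x,y,z [[0.299, 0.954, -0.0], [0.954, -0.299, -0.001], [-0.001, 0.0, -1.0]] F [-0.2  0.1  0.3] w 0.996 ff 0.0
lifter_grip [ 0.4628 -0.0238  0.143 ] 0.89 [317. 183.]
lid_lifter [ 0.4606 -0.0299  0.1469] 0.73 [317. 189.]
[-1.03  0.16  1.23  1.56 -0.15  1.52 -0.11]
```

View pics/wl2z.png

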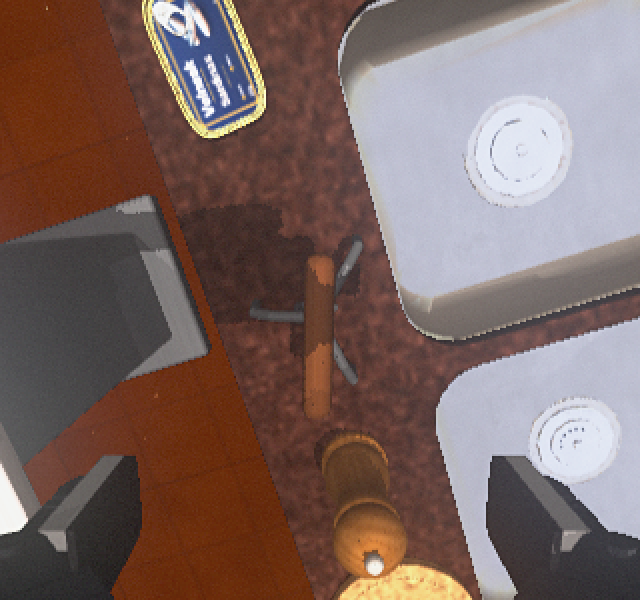

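The grip runs from about (320,147) to (318,230) in full-image pixels, and all three legs are visible, which confirms the hook points away from the robot.

```bash
python3 - <<'E'
from h import *
L=lambda n:dict(np.load('pics/'+n+'.npz'))
p=L('wl2.png');l=L('wl.png')
a,b=atz(p,318,230,.147),atz(p,320,147.5,.147); m=(a+b)/2
yaw=np.arctan2(*(b-a)[[1,0]]); print(a,b,'mid',m,np.linalg.norm(b-a),np.degrees(yaw))
t=tri((p,319,188),(l,298,227.5)); print('tri',t)
print('top end tri',tri((p,320,147.5),(l,338,229)),tri((p,318,230),(l,258,226)))
move([m[0],m[1],.143],yaw-np.pi/2)
E
```

```text
[ 0.44669681 -0.07813296  0.147     ] [0.47793542 0.01430854 0.147     ] mid [ 0.46231611 -0.03191221  0.147     ] 0.09757706160980652 71.3284260261833
tri [ 0.46294264 -0.03081801  0.14199327]
top end tri [0.4778353  0.01423929 0.14118021] [ 0.44682059 -0.07610181  0.14925277]
shift units [-0.2   0.11  5.85]
turn about tool z units 0.2 world deg -1.2
```

```bash
python3 -m handwheel '[-0.2,0.11,1,0,0,0.2,0,0,0,1,0,0,0,0,0,0,1,0,0,0,0,0,0,1,0,0,0,0,0,0,1,0,0,0,0,0,0,0.9,0,0,0,0,0,0,0.38,0,0,0,0,0,0,0,0,0,0,0]' 
python3 -m handwheel '[0,0,0,0,0,0,-0.3,0,0,0,0,0,0,-0.6,0,0,0,0,0,0,-1,0,0,0,0,0,0,-1,0,0,0,0,0,0,-1,0,0,0,0,0,0,-1,0,0,0,0,0,0,-1]' 60
```

```text
clock: 14.53
ee_pos: [0.4602, -0.0315, 0.1281]
ee_rot: [-0.001, 0.813, 0.583, -0.003]
force: [0.4, 0.6, 0.4]
gripper_width: 0.504
finger_force: 0.0
clock: 15.12
ee_pos: [0.4637, -0.0318, 0.1319]
ee_rot: [0.001, 0.813, 0.583, 0.001]
force: [-2.0, -0.2, 8.0]
gripper_width: 0.166
finger_force: 59.5
```

```bash
python3 -m handwheel '[0,0,-0.2,0,0,0,-1,0,0,-0.7,0,0,0,-1,0,0,-1,0,0,0,-1,0,0,-1,0,0,0,-1,0,0,-1,0,0,0,-1,0,0,-1,0,0,0,-1,0,0,-0.8,0,0,0,-1,0,0,0,0,0,0,-1]' 110; python3 - <<'E'
from h import *
p=grab_frame('top'); save(p,'t2.png'); q=grab_frame('wrist'); save(q,'wh.png')
a=cv2.imread('pics/wc.png')[205:335,240:375]; b=cv2.imread('pics/t2.png')[190:250,160:225]
a=cv2.resize(a,(405,390),interpolation=cv2.INTER_CUBIC); b=cv2.resize(b,(390,360),interpolation=cv2.INTER_CUBIC)
c=np.zeros((390,795,3),np.uint8); c[:, :405]=a; c[:360,405:]=b; cv2.imwrite('pics/cz.png',c); st()
E
```

```text
clock: 15.78
ee_pos: [0.4655, -0.0325, 0.3061]
ee_rot: [0.002, 0.813, 0.583, 0.004]
force: [0.1, -0.3, -1.6]
gripper_width: 0.113
finger_force: 108.3
t 15.88 p [ 0.4627 -0.0316  0.3017] rotm cols x,y,z [[0.321, 0.947, 0.001], [0.947, -0.321, 0.001], [0.001, 0.001, -1.0]] F [ 0.   0.1 -2.3] w 0.119 ff 108.11584621667862
```

View pics/cz.png

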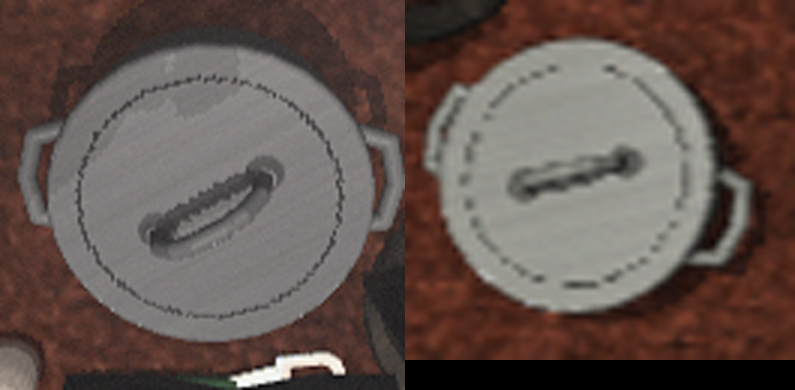

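The crops show the loop's two feet in the wrist view at (290.7,282.3) and (328.7,262.0), and in the top view at (179.5,221.0) and (197.0,216.8). The lid is centred at (188.7,219.2) in the top view.

```bash
cat > lid.py <<'E'
from h import *
c=dict(np.load('pics/wc.png.npz')); t=grab_frame('top')
ang=lambda a,b:np.degrees(np.arctan2(b[1]-a[1],b[0]-a[0]))
for p,q in((c,((290.7,282.3),(328.7,262.0),(310,270.3))),(t,((197,216.8),(179.5,221.0),(188.7,219.2)))):
    a,b,m=[atz(p,*x,.093) for x in q]; print('feet mid',(a+b)/2,'yaw',ang(a,b),'len',np.linalg.norm(a-b),'lid c',m)
print('tri feet',tri((c,290.7,282.3),(t,197,216.8)),tri((c,328.7,262),(t,179.5,221)), 'ctr',tri((c,310,270.3),(t,188.7,219.2)))
E
python3 lid.py
```

```text
feet mid [0.49546687 0.37474982 0.093     ] yaw 105.08355536110886 len 0.06392067239530987 lid c [0.4926584  0.37627525 0.093     ]
feet mid [0.49338938 0.37579846 0.093     ] yaw 105.29342394787149 len 0.06188103091449785 lid c [0.4923954  0.37419708 0.093     ]
tri feet [0.5014902  0.34487106 0.09715214] [0.48555795 0.40538584 0.0953423 ] ctr [0.49299639 0.37540597 0.0910573 ]
```

```bash
python3 -m handwheel '[0.5,-0.17,0,0,0,0,-1,0.8,-0.26,0,0,0,0,-1,0.8,-0.26,0,0,0,0,-1,0.8,-0.26,0,0,0,0,-1,0.8,-0.26,0,0,0,0,-1,0.8,-0.26,0,0,0,0,-1,0.8,-0.26,0,0,0,0,-1,0.8,-0.26,0,0,0,0,-1]' >/dev/null
python3 -m handwheel '[0.8,-0.26,0,0,0,0,-1,0.8,-0.26,0,0,0,0,-1,0.8,-0.26,0,0,0,0,-1,0.8,-0.26,0,0,0,0,-1,0.8,-0.26,0,0,0,0,-1,0.8,-0.26,0,0,0,0,-1,0.8,-0.26,0,0,0,0,-1,0.8,-0.26,0,0,0,0,-1]' >/dev/null
python3 -m handwheel '[0,0,0,0,0,-0.8,-1,0,0,0,0,0,-0.8,-1,0,0,0,0,0,-0.8,-1,0,0,0,0,0,-0.8,-1,0,0,0,0,0,-0.8,-1,0,0,0,0,0,-0.8,-1,0,0,0,0,0,-0.8,-1,0,0,0,0,0,-0.05,-1]' >/dev/null
python3 -m handwheel '[0,0,0,0,0,0,-1,0,0,0,0,0,0,-1,0,0,0,0,0,0,-1]'; python3 w.py wh2.png lid_loop lid lifter_grip; python3 - <<'E'
from h import *
move([.464,.3676,.237],np.radians(15.2)); print(np.round(observe()['qpos'],2))
p=grab_frame('top');save(p,'t3.png')
a=cv2.imread('pics/wh2.png')[60:330,140:500]; b=cv2.imread('pics/t3.png')[190:250,160:225]
b=cv2.resize(b,(260,240),interpolation=2); a=cv2.resize(a,(540,405),interpolation=2)
c=np.zeros((405,800,3),np.uint8); c[:,:540]=a; c[:240,540:]=b; cv2.imwrite('pics/hz.png',c)
E
```

```text
clock: 18.18
ee_pos: [0.467, 0.3625, 0.3006]
ee_rot: [-0.0, 0.608, 0.794, -0.001]
force: [0.0, 0.3, -2.6]
gripper_width: 0.115
finger_force: 108.4
t 18.18 p [0.467  0.3625 0.3006] rotm cols x,y,z [[-0.261, 0.965, -0.001], [0.965, 0.261, -0.001], [-0.001, -0.001, -1.0]] F [ 0.   0.3 -2.6] w 0.115 ff 108.37713316082954
lid_loop [0.5103 0.3936 0.0903] 0.55 [356. 164.]
lid [0.5103 0.3896 0.0956] 0.88 [355. 168.]
lifter_grip [0.461  0.3738 0.3124] 0.63 [310. 229.]
shift units [ 0.19 -0.06  2.14]
turn about tool z units -0.01 world deg 0.0
[-1.23  0.47  0.88  1.24 -0.35  1.59 -0.15]
```

View pics/hz.png

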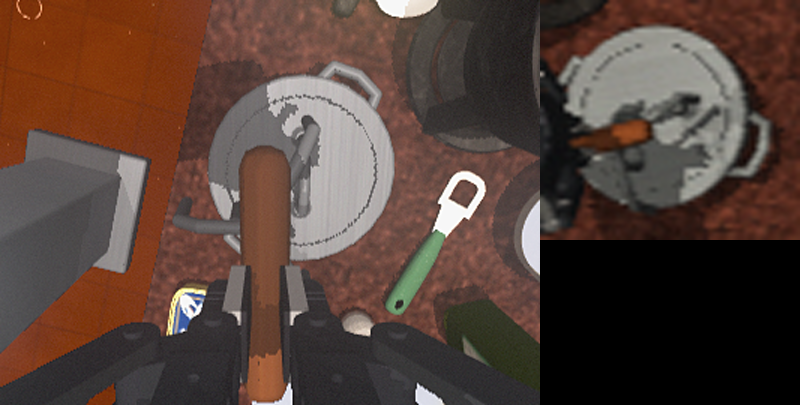

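The held grip points along the loop, with the loop ahead of the hook at about (303,165) in the left crop and the front legs to either side. Next I'll descend and feel for the plate.

```bash
python3 -m handwheel '[0.19,-0.06,0,0,0,0,-1,0,0,0.5,0,0,0,-1,0,0,0.6,0,0,0,-1,0,0,0.6,0,0,0,-1,0,0,0.4,0,0,0,-1,0,0,0.2,0,0,0,-1,0,0,0,0,0,0,-1,0,0,0,0,0,0,-1]'
python3 -m handwheel '[0,0,0.07,0,0,0,-1,0,0,0,0,0,0,-1]'; python3 -m handwheel '[0,0,0.07,0,0,0,-1,0,0,0,0,0,0,-1]'
```

```text
clock: 19.1
ee_pos: [0.464, 0.3681, 0.2328]
ee_rot: [0.0, 0.607, 0.794, 0.0]
force: [-0.4, 0.5, -1.3]
gripper_width: 0.117
finger_force: 108.4
clock: 19.27
ee_pos: [0.4646, 0.3679, 0.2311]
ee_rot: [0.0, 0.608, 0.794, 0.001]
force: [-0.0, 0.2, -2.3]
gripper_width: 0.118
finger_force: 108.4
clock: 19.43
ee_pos: [0.4641, 0.3677, 0.2284]
ee_rot: [0.0, 0.608, 0.794, 0.0]
force: [0.2, 0.0, -2.1]
gripper_width: 0.12
finger_force: 108.3
```

```bash
python3 -m handwheel '[0,0,0.05,0,0,0,-1,0,0,0,0,0,0,-1]'; python3 -m handwheel '[0,0,0.05,0,0,0,-1,0,0,0,0,0,0,-1]'; python3 -m handwheel '[0,0,0.05,0,0,0,-1,0,0,0,0,0,0,-1]'
```

```text
clock: 19.6
ee_pos: [0.4639, 0.3677, 0.2265]
ee_rot: [-0.0, 0.607, 0.794, -0.0]
force: [-0.5, 0.4, -2.5]
gripper_width: 0.118
finger_force: 108.3
clock: 19.77
ee_pos: [0.4641, 0.3677, 0.2255]
ee_rot: [0.0, 0.607, 0.794, 0.0]
force: [-1.2, -0.1, -0.9]
gripper_width: 0.121
finger_force: 109.5
clock: 19.93
ee_pos: [0.4646, 0.3679, 0.2253]
ee_rot: [0.0, 0.607, 0.794, 0.001]
force: [-0.7, -1.0, 4.3]
gripper_width: 0.118
finger_force: 111.9
```

```bash
python3 -m handwheel '[0,0,-0.15,0,0,0,-1,0,0,0,0,0,0,-1,0,0.2,0,0,0,0,-1,0,0.2,0,0,0,0,-1,0,0,0,0,0,0,-1]'; python3 -m handwheel '[0,0.2,0,0,0,0,-1,0,0.1,0,0,0,0,-1,0,0,0,0,0,0,-1]';python3 -m handwheel '[0,0.15,0,0,0,0,-1,0,0.15,0,0,0,0,-1,0,0,0,0,0,0,-1]'
```

```text
clock: 20.35
ee_pos: [0.4769, 0.3708, 0.2276]
ee_rot: [0.001, 0.608, 0.794, 0.0]
force: [1.0, -0.1, -2.1]
gripper_width: 0.121
finger_force: 108.3
clock: 20.6
ee_pos: [0.4852, 0.373, 0.2279]
ee_rot: [0.0, 0.608, 0.794, -0.0]
force: [-0.2, 0.3, -2.1]
gripper_width: 0.118
finger_force: 108.3
clock: 20.85
ee_pos: [0.494, 0.3756, 0.2281]
ee_rot: [0.0, 0.608, 0.794, 0.0]
force: [0.2, -0.0, -2.6]
gripper_width: 0.121
finger_force: 108.3
```

```bash
python3 -m handwheel '[0,0,-0.1,0,0,0,-1,0,0,-0.1,0,0,0,-1,0,0,-0.05,0,0,0,-1,0,0,-0.05,0,0,0,-1,0,0,0,0,0,0,-1]'; python3 -m handwheel '[0,0,-0.05,0,0,0,-1,0,0,-0.05,0,0,0,-1,0,0,-0.05,0,0,0,-1,0,0,0,0,0,0,-1]';python3 -m handwheel '[0,0,-0.1,0,0,0,-1,0,0,-0.1,0,0,0,-1,0,0,-0.1,0,0,0,-1,0,0,0,0,0,0,-1]'
```

```text
clock: 21.27
ee_pos: [0.4922, 0.3754, 0.2363]
ee_rot: [-0.0, 0.607, 0.794, -0.001]
force: [0.1, -0.4, -6.7]
gripper_width: 0.117
finger_force: 108.0
clock: 21.6
ee_pos: [0.4928, 0.3755, 0.2416]
ee_rot: [-0.0, 0.607, 0.794, -0.0]
force: [-0.5, 0.6, -8.4]
gripper_width: 0.119
finger_force: 108.0
clock: 21.93
ee_pos: [0.4935, 0.3757, 0.2518]
ee_rot: [0.0, 0.607, 0.794, 0.001]
force: [0.1, 0.3, -7.4]
gripper_width: 0.117
finger_force: 108.2
```

```bash
python3 -m handwheel '[0,0,-0.2,0,0,0,-1,0,0,-0.4,0,0,0,-1,0,0,-0.6,0,0,0,-1,0,0,-0.6,0,0,0,-1,0,0,-0.6,0,0,0,-1,0,0,-0.5,0,0,0,-1,0,0,-0.3,0,0,0,-1,0,0,-0.1,0,0,0,-1]'
python3 -m handwheel '[-0.19,-0.06,0,0,0,0,-1,-0.43,-0.14,0,0,0,0,-1,-0.66,-0.23,0,0,0,0,-1,-0.66,-0.23,0,0,0,0,-1,-0.66,-0.23,0,0,0,0,-1,-0.66,-0.23,0,0,0,0,-1,-0.66,-0.23,0,0,0,0,-1,-0.66,-0.23,0,0,0,0,-1]'
python3 -m handwheel '[-0.66,-0.23,0,0,0,0,-1,-0.66,-0.23,0,0,0,0,-1,-0.66,-0.23,0,0,0,0,-1,-0.66,-0.23,0,0,0,0,-1,-0.66,-0.23,0,0,0,0,-1,-0.66,-0.23,0,0,0,0,-1,-0.43,-0.14,0,0,0,0,-1,-0.19,-0.06,0,0,0,0,-1]'
python3 -c "
from h import *
print(np.round(observe()['qpos'],2)); move([.4465,-.3485,.355],np.radians(15.2))"
```

```text
clock: 22.6
ee_pos: [0.494, 0.3756, 0.3524]
ee_rot: [0.001, 0.608, 0.794, 0.002]
force: [0.2, 0.1, -7.3]
gripper_width: 0.118
finger_force: 108.8
clock: 23.27
ee_pos: [0.4824, 0.228, 0.3486]
ee_rot: [-0.0, 0.608, 0.794, -0.001]
force: [0.7, -1.1, -9.3]
gripper_width: 0.115
finger_force: 108.9
clock: 23.93
ee_pos: [0.4726, 0.0812, 0.3495]
ee_rot: [-0.0, 0.61, 0.793, -0.001]
force: [-0.4, -1.8, -8.4]
gripper_width: 0.116
finger_force: 108.0
[-1.03  0.18  1.    1.44 -0.15  1.6   0.21]
shift units [-13.62  -4.52  -0.17]
turn about tool z units -0.06 world deg 0.3
```

```bash
python3 -m handwheel '[-0.19,-0.06,-0.05,0,0,0,-1,-0.43,-0.14,-0.05,0,0,0,-1,-0.66,-0.23,0,0,0,0,-1,-0.66,-0.23,0,0,0,0,-1,-0.66,-0.23,0,0,0,0,-1,-0.66,-0.23,0,0,0,0,-1,-0.66,-0.23,0,0,0,0,-1,-0.66,-0.23,0,0,0,0,-1]'
python3 -m handwheel '[-0.66,-0.23,0,0,0,0,-1,-0.66,-0.23,0,0,0,0,-1,-0.66,-0.23,0,0,0,0,-1,-0.66,-0.23,0,0,0,0,-1,-0.66,-0.23,0,0,0,0,-1,-0.66,-0.23,0,0,0,0,-1,-0.66,-0.23,0,0,0,0,-1,-0.66,-0.23,0,0,0,0,-1]'
python3 -m handwheel '[-0.66,-0.2,0,0,0,0,-1,-0.66,-0.2,0,0,0,0,-1,-0.66,-0.2,0,0,0,0,-1,-0.66,-0.2,0,0,0,0,-1,-0.5,-0.1,0,0,0,0,-1,-0.3,-0.1,0,0,0,0,-1,-0.1,0,0,0,0,0,-1,0,0,0,0,0,0,-1]'
python3 -m handwheel '[0,0,0,0,0,0,-1,0,0,0,0,0,0,-1,0,0,0,0,0,0,-1]'
python3 w.py wt.png lid lid_loop trivet spice_jar; python3 - <<'E'
from h import *
print(np.round(observe()['qpos'],2)); move([.4465,-.3485,.25],np.radians(15.2))
p=grab_frame('top');save(p,'t4.png')
for l in('lid','trivet','spice_jar','lid_lifter'):
    for r in find_in(p,l)[:1]: print(l,np.round(r['centre'],3),round(r['confidence'],2))
a=cv2.imread('pics/wt.png')[60:330,120:520]; b=cv2.imread('pics/t4.png')[200:270,350:480]
b=cv2.resize(b,(390,210),interpolation=2)
c=np.zeros((270,790,3),np.uint8); c[:,:400]=a; c[:210,400:]=b; cv2.imwrite('pics/tzz.png',c)
E
```

```text
clock: 24.6
ee_pos: [0.4639, -0.0604, 0.3529]
ee_rot: [0.0, 0.607, 0.795, -0.0]
force: [-0.1, -1.0, -8.2]
gripper_width: 0.111
finger_force: 110.0
clock: 25.27
ee_pos: [0.4527, -0.2272, 0.3526]
ee_rot: [0.0, 0.606, 0.795, 0.0]
force: [-0.3, 0.2, -8.2]
gripper_width: 0.115
finger_force: 111.0
clock: 25.93
ee_pos: [0.4513, -0.3379, 0.3522]
ee_rot: [0.0, 0.607, 0.794, -0.001]
force: [-0.7, -0.6, -7.9]
gripper_width: 0.109
finger_force: 109.3
clock: 26.18
ee_pos: [0.4517, -0.3351, 0.3525]
ee_rot: [-0.001, 0.606, 0.795, 0.001]
force: [0.1, 1.7, -8.7]
gripper_width: 0.113
finger_force: 111.4
t 26.18 p [ 0.4517 -0.3351  0.3525] rotm cols x,y,z [[-0.265, 0.964, 0.003], [0.964, 0.265, 0.001], [0.0, 0.003, -1.0]] F [ 0.1  1.7 -8.7] w 0.113 ff 111.38247549533844
lid [ 0.4448 -0.305   0.2165] 0.79 [317. 162.]
lid_loop [ 0.4464 -0.3029  0.2122] 0.73 [319. 160.]
spice_jar [ 0.4457 -0.3269  0.3669] 0.53 [309. 236.]
[-0.06  0.45  1.08  1.21 -0.39  1.7   1.2 ]
shift units [-0.32 -0.24  3.43]
turn about tool z units 0.0 world deg -0.0
lid [ 0.471 -0.311  0.204] 0.73
trivet [ 0.44  -0.293  0.013] 0.53
lid_lifter [ 0.446 -0.306  0.36 ] 0.56
```

View pics/tzz.png

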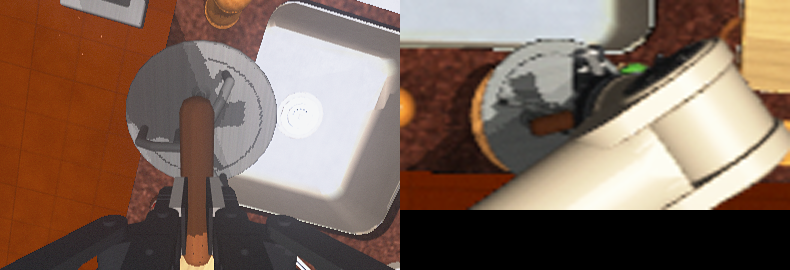

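The lid hangs level: its rim in the wrist crop spans x 126–277 with its top at 41. I'll work out the lid's offset from the TCP.

```bash
python3 - <<'E'
from h import *
p=dict(np.load('pics/wt.png.npz')); s=observe()
z=s['ee_pos'][2]-.132-.0105
c=atz(p,321.5,176.5,z); print('z',z,'lid',c,'off from tcp',c-s['ee_pos'])
print('edges',[atz(p,u,v,z) for u,v in((246,176.5),(397,176.5),(321.5,101))])
t=np.array([.4465,-.3485]); move([*(t-(c-s['ee_pos'])[:2]),.2],np.radians(15.2))
for uv in((321.5,101),(246,176.5),(397,176.5)): print(np.linalg.norm(atz(p,*uv,z)-c))
E
```

```text
z 0.2103102767297227 lid [ 0.45319702 -0.31918319  0.21031028] off from tcp [ 0.00247264  0.01806799 -0.1425    ]
edges [array([ 0.37731669, -0.33994593,  0.21031028]), array([ 0.52910984, -0.29841156,  0.21031028]), array([ 0.43324199, -0.24754748,  0.21031028])]
shift units [-0.88 -0.47  5.09]
turn about tool z units -0.0 world deg 0.0
0.07436315450308138
0.07866966418389082
0.07870334728352382
```

```bash
cat > fit.py <<'E'
from h import *
from scipy.optimize import least_squares
def fit(png,p,c0,z,R=.080):
    "search rim: along rays from c0, strongest gradient grey/other; least-squares circle centre in world plane z"
    im=cv2.imread('pics/'+png); hsv=cv2.cvtColor(cv2.GaussianBlur(im,(3,3),0),cv2.COLOR_BGR2HSV); S=hsv[...,1].astype(float)
    pts=[]
    for th in np.radians(np.arange(0,360,4)):
        d=np.array([np.cos(th),np.sin(th),0]); rs=np.arange(.055,.105,.001)
        uv=np.array([proj(p,[c0[0],c0[1],z]+d*r) for r in rs])
        i=uv.round().astype(int)
        if (i.min()<0) or i[:,0].max()>639 or i[:,1].max()>399: continue
        v=S[i[:,1],i[:,0]]; k=next((j for j in range(3,len(v)) if v[j]>70),None)
        if k and v[:k].max()<70 and k>5: pts.append(([c0[0],c0[1],z]+d*rs[k])[:2])
    pts=np.array(pts)
    f=lambda q:np.hypot(*(pts-q[:2]).T)-q[2]
    s=least_squares(f,[*c0[:2],R],loss='soft_l1',f_scale=.001)
    r=f(s.x); return s.x,len(pts),np.median(abs(r))
if __name__=='__main__':
    L=lambda n:dict(np.load('pics/'+n+'.npz'))
    for c0 in((.493,.375),(.49,.37)):
        print('wh2',fit('wh2.png',L('wh2.png'),c0,.093)); print('wc',fit('wc.png',L('wc.png'),c0,.093))
    for c0 in((.453,-.32),(.453,-.33)): print('wt',fit('wt.png',L('wt.png'),c0,.210))
E
python3 fit.py; python3 -c "
from h import *
st()"
```

```text
wh2 (array([0.49492297, 0.37622629, 0.08005708]), 74, np.float64(0.0004330785151531111))
wc (array([0.49071741, 0.3764078 , 0.08276215]), 87, np.float64(0.0016810104500439016))
wh2 (array([0.49491292, 0.37599318, 0.08002737]), 73, np.float64(0.0005005282454876581))
wc (array([0.49081681, 0.37666892, 0.08267013]), 89, np.float64(0.0017796488342853994))
wt (array([ 0.45038898, -0.31878116,  0.07587782]), 50, np.float64(0.000664785245311196))
wt (array([ 0.45041867, -0.31880624,  0.07605154]), 49, np.float64(0.0005886957222472483))
t 26.68 p [ 0.4507 -0.3373  0.3528] rotm cols x,y,z [[-0.262, 0.965, -0.0], [0.965, 0.262, 0.0], [0.0, 0.0, -1.0]] F [ 0.4  0.5 -8.7] w 0.113 ff 111.45959258079529
```

```bash
cat > pose.py <<'E'
from fit import *
def rim(png,p,c0,z):
    S=cv2.cvtColor(cv2.GaussianBlur(cv2.imread('pics/'+png),(3,3),0),cv2.COLOR_BGR2HSV)[...,1].astype(float); out=[]
    for th in np.radians(np.arange(0,360,3)):
        d=np.array([np.cos(th),np.sin(th),0]); uv=np.array([proj(p,[*c0,z]+d*r) for r in np.arange(.05,.105,.0005)]); i=uv.round().astype(int)
        if i.min()<0 or i[:,0].max()>639 or i[:,1].max()>399: continue
        v=S[i[:,1],i[:,0]]; k=next((j for j in range(len(v)) if v[j]>70),None)
        if k and k>30: out.append((th,uv[k]))
    return out
def pose(png,p,c0,z,tilt=True):
    o=rim(png,p,c0,z); th=np.array([a for a,_ in o]); uv=np.array([b for _,b in o])
    def f(q):
        e=[]
        M=R.from_rotvec([q[3],q[4],0]).as_matrix() if tilt else np.eye(3)
        n=M[:,2]; c=q[:3]
        for u in uv:
            O,d=ray(p,*u); X=O+d*(n@(c-O))/(n@d); e.append(np.linalg.norm(X-c)-.08)
        return np.array(e)*1000
    s=least_squares(f,[*c0,z,0,0],loss='soft_l1'); return np.round(s.x,4),len(o),np.median(abs(s.fun)),np.round(np.degrees(th)).astype(int)
if __name__=='__main__':
    L=lambda n:dict(np.load('pics/'+n+'.npz'))
    for n,c,z in(('wh2.png',(.493,.375),.093),('wt.png',(.452,-.32),.205)):
        for t in(False,True): r=pose(n,L(n),c,z,t); print(n,t,r[:3])
    print(r[3]); s=st()
    p=grab_frame('wrist'); save(p,'wt2.png')
    for t in(False,True): print('now',pose('wt2.png',p,(.452,-.32),.205,t)[:3])
E
python3 pose.py
```

```text
wh2.png False (array([0.495 , 0.376 , 0.0922, 0.    , 0.    ]), 91, np.float64(0.41746338200565614))
wh2.png True (array([ 0.4956,  0.3766,  0.0927, -0.0343,  0.037 ]), 91, np.float64(0.4145668837030603))
wt.png False (array([ 0.4515, -0.3213,  0.1933,  0.    ,  0.    ]), 66, np.float64(0.7063863256427592))
wt.png True (array([ 0.4533, -0.3224,  0.2028,  0.1647,  0.0424]), 66, np.float64(0.297134465704077))
[ 63  66  69  72  75  78  81  84  87  90  93  96  99 102 105 108 111 114
 117 120 123 126 129 132 135 138 141 144 147 150 153 156 159 162 165 168
 171 174 177 180 183 186 189 192 195 198 201 204 207 210 213 216 219 222
 225 228 231 234 237 240 243 246 249 252 255 258]
t 26.68 p [ 0.4507 -0.3373  0.3528] rotm cols x,y,z [[-0.262, 0.965, -0.0], [0.965, 0.262, 0.0], [0.0, 0.0, -1.0]] F [ 0.4  0.5 -8.7] w 0.113 ff 111.45959258079529
now (array([ 0.4549, -0.3368,  0.2085,  0.    ,  0.    ]), 45, np.float64(0.2548767933552992))
now (array([ 0.4555, -0.3363,  0.2064, -0.0068,  0.0838]), 45, np.float64(0.2581951756239209))
```

The lid was swinging on the hook in the first shot and has mostly settled in the second. I'll wait, then measure again.

```bash
python3 -m handwheel '[0,0,0,0,0,0,-1,0,0,0,0,0,0,-1,0,0,0,0,0,0,-1,0,0,0,0,0,0,-1,0,0,0,0,0,0,-1,0,0,0,0,0,0,-1,0,0,0,0,0,0,-1,0,0,0,0,0,0,-1]'
cat > now.py <<'E'
from pose import *
for k in range(3):
    s=observe(); p=grab_frame('wrist'); save(p,'wn.png')
    print(np.round(s['ee_pos'],4),'lid',[pose('wn.png',p,(.452,-.33),.205,t)[:3] for t in(False,True)])
E
python3 now.py
```

```text
clock: 27.4
ee_pos: [0.4507, -0.3371, 0.3527]
ee_rot: [-0.0, 0.608, 0.794, 0.0]
force: [0.3, -0.1, -8.3]
gripper_width: 0.109
finger_force: 111.7
[ 0.4507 -0.3371  0.3527] lid [(array([ 0.453 , -0.3348,  0.2061,  0.    ,  0.    ]), 65, np.float64(0.26497357386569276)), (array([ 0.4531, -0.3348,  0.2058, -0.0013,  0.0109]), 65, np.float64(0.25399400302116015))]
[ 0.4508 -0.337   0.3527] lid [(array([ 0.4527, -0.3338,  0.2056,  0.    ,  0.    ]), 65, np.float64(0.3627139933851248)), (array([ 0.4533, -0.3338,  0.2054,  0.0244,  0.0537]), 65, np.float64(0.34742100810780663))]
[ 0.4508 -0.337   0.3526] lid [(array([ 0.4527, -0.3337,  0.2055,  0.    ,  0.    ]), 65, np.float64(0.366438885693654)), (array([ 0.4532, -0.3335,  0.2043,  0.0077,  0.0632]), 65, np.float64(0.3647305617439228))]
```

```bash
python3 -m handwheel '[-0.08,-0.07,0.1,0,0,0,-1,-0.09,-0.07,0.3,0,0,0,-1,-0.08,-0.07,0.5,0,0,0,-1,-0.08,-0.07,0.6,0,0,0,-1,-0.08,-0.06,0.6,0,0,0,-1,0,0,0.6,0,0,0,-1,0,0,0.6,0,0,0,-1,0,0,0.6,0,0,0,-1]' >/dev/null
python3 -m handwheel '[0,0,0.4,0,0,0,-1,0,0,0.3,0,0,0,-1,0,0,0.2,0,0,0,-1,0,0,0.1,0,0,0,-1,0,0,0.1,0,0,0,-1,0,0,0,0,0,0,-1,0,0,0,0,0,0,-1,0,0,0,0,0,0,-1]'
python3 - <<'E'
from pose import *
s=st(); p=grab_frame('wrist'); save(p,'wn.png')
for l in (0,): print([pose('wn.png',p,(.4465,-.3485),.055,t)[:3] for t in(False,True)])
E
```

```text
clock: 28.88
ee_pos: [0.4445, -0.3522, 0.2035]
ee_rot: [0.001, 0.607, 0.794, -0.0]
force: [-0.2, 0.9, -8.4]
gripper_width: 0.116
finger_force: 111.8
t 28.88 p [ 0.4445 -0.3522  0.2035] rotm cols x,y,z [[-0.262, 0.965, -0.001], [0.965, 0.262, 0.001], [0.001, -0.001, -1.0]] F [-0.2  0.9 -8.4] w 0.116 ff 111.78497269749641
[(array([ 0.448 , -0.3524,  0.06  ,  0.    ,  0.    ]), 72, np.float64(0.38691562475104413)), (array([ 0.4479, -0.3525,  0.0604,  0.0066, -0.0077]), 72, np.float64(0.38007201006372976))]
```

```bash
python3 -m handwheel '[0.08,-0.05,0.2,0,0,0,-1,0,0,0.2,0,0,0,-1,0,0,0.15,0,0,0,-1,0,0,0.1,0,0,0,-1,0,0,0.1,0,0,0,-1,0,0,0,0,0,0,-1,0,0,0,0,0,0,-1]'
python3 -m handwheel '[0,0,0.07,0,0,0,-1,0,0,0.07,0,0,0,-1,0,0,0,0,0,0,-1]'; python3 -m handwheel '[0,0,0.07,0,0,0,-1,0,0,0.07,0,0,0,-1,0,0,0,0,0,0,-1]'
```

```text
clock: 29.52
ee_pos: [0.4421, -0.3498, 0.18]
ee_rot: [-0.0, 0.607, 0.794, -0.0]
force: [-0.0, -0.3, -8.3]
gripper_width: 0.114
finger_force: 111.7
clock: 29.77
ee_pos: [0.442, -0.3497, 0.1757]
ee_rot: [-0.0, 0.607, 0.794, -0.0]
force: [-0.6, 1.0, -8.8]
gripper_width: 0.118
finger_force: 111.7
clock: 30.02
ee_pos: [0.4426, -0.3506, 0.1727]
ee_rot: [0.001, 0.608, 0.794, -0.0]
force: [-0.0, -0.3, -2.8]
gripper_width: 0.108
finger_force: 114.9
```

```bash
python3 -m handwheel '[0,0,0.07,0,0,0,-1,0,0,0.07,0,0,0,-1,0,0,0.05,0,0,0,-1,0,0,0,0,0,0,-1]'; python3 -m handwheel '[0,0,0.06,0,0,0,-1,0,0,0,0,0,0,-1,0,0,0,0,0,0,-1]';  python3 - <<'E'
from pose import *
s=st(); p=grab_frame('wrist'); save(p,'wn.png')
print([pose('wn.png',p,(.4465,-.3485),.03,t)[:3] for t in(False,True)])
E
```

```text
clock: 30.35
ee_pos: [0.4421, -0.3497, 0.166]
ee_rot: [-0.0, 0.607, 0.794, 0.0]
force: [0.2, 0.7, -2.4]
gripper_width: 0.116
finger_force: 115.3
clock: 30.6
ee_pos: [0.4421, -0.3497, 0.1642]
ee_rot: [-0.0, 0.607, 0.794, 0.0]
force: [-0.7, 0.2, -2.0]
gripper_width: 0.114
finger_force: 115.3
t 30.6 p [ 0.4421 -0.3497  0.1642] rotm cols x,y,z [[-0.262, 0.965, 0.0], [0.965, 0.262, -0.0], [-0.0, 0.0, -1.0]] F [-0.7  0.2 -2. ] w 0.114 ff 115.31706735491753
[(array([ 0.445 , -0.35  ,  0.0295,  0.    ,  0.    ]), 77, np.float64(0.38039875990325545)), (array([ 4.448e-01, -3.500e-01,  2.950e-02, -4.000e-04, -1.200e-02]), 77, np.float64(0.3369288729824227))]
```

```bash
python3 -m handwheel '[0,-0.15,0,0,0,0,-1,0,-0.15,0,0,0,0,-1,0,-0.15,0,0,0,0,-1,0,0,0,0,0,0,-1]'; python3 -m handwheel '[0,-0.2,0,0,0,0,-1,0,-0.2,0,0,0,0,-1,0,-0.1,0,0,0,0,-1,0,0,0,0,0,0,-1,0,0,0,0,0,0,-1]'; python3 -m handwheel '[0,0,-0.1,0,0,0,-1,0,0,-0.2,0,0,0,-1,0,0,-0.2,0,0,0,-1,0,0,0,0,0,0,-1]'
```

```text
clock: 30.98
ee_pos: [0.4272, -0.3542, 0.1645]
ee_rot: [-0.0, 0.608, 0.794, -0.0]
force: [-0.2, -0.1, -1.9]
gripper_width: 0.115
finger_force: 115.3
clock: 31.4
ee_pos: [0.4144, -0.3574, 0.1644]
ee_rot: [0.0, 0.608, 0.794, 0.0]
force: [-0.2, 0.3, -1.5]
gripper_width: 0.11
finger_force: 115.3
clock: 31.73
ee_pos: [0.4155, -0.3582, 0.1811]
ee_rot: [0.002, 0.607, 0.794, -0.0]
force: [-0.4, -1.3, -1.5]
gripper_width: 0.117
finger_force: 115.4
```

```bash
python3 -m handwheel '[0,0,-0.4,0,0,0,-1,0,0,-0.8,0,0,0,-1,0,0,-0.9,0,0,0,-1,0,0,-0.9,0,0,0,-1,0,0,-0.9,0,0,0,-1,0,0,-0.9,0,0,0,-1,0,0,-0.4,0,0,0,-1,0,0,0,0,0,0,-1]'; python3 -c "
from h import *
st();move([.452,-.025,.15])
p=grab_frame('wrist');save(p,'wn2.png')
from pose import pose
print(pose('wn2.png',p,(.445,-.35),.03,False)[:3])"
```

```text
clock: 32.4
ee_pos: [0.4151, -0.3593, 0.3395]
ee_rot: [0.004, 0.608, 0.794, -0.001]
force: [0.4, -0.2, -2.4]
gripper_width: 0.112
finger_force: 115.5
t 32.4 p [ 0.4151 -0.3593  0.3395] rotm cols x,y,z [[-0.262, 0.965, -0.007], [0.965, 0.262, 0.003], [0.005, -0.006, -1.0]] F [ 0.4 -0.2 -2.4] w 0.112 ff 115.45149385929108
shift units [10.47  4.08  6.26]
(array([ 0.445 , -0.3496,  0.034 ,  0.    ,  0.    ]), 63, np.float64(0.7355102057754331))
```

Lid is in place at (0.445,-0.350). Now carry the lifter back to its spot.

```bash
python3 -m handwheel '[0.4,0.15,0,0,0,0,-1,0.8,0.3,0,0,0,0,-1,0.8,0.3,0,0,0,0,-1,0.8,0.3,0,0,0,0,-1,0.8,0.3,0,0,0,0,-1,0.8,0.32,0,0,0,0,-1,0.8,0.32,0,0,0,0,-1,0.8,0.32,0,0,0,0,-1]' >/dev/null
python3 -m handwheel '[0.8,0.32,0,0,0,0,-1,0.8,0.32,0,0,0,0,-1,0.8,0.32,0,0,0,0,-1,0.8,0.32,0,0,0,0,-1,0.8,0.32,0,0,0,0,-1,0.4,0.18,0,0,0,0,-1,0,0,0,0,0,0,-1,0,0,0,0,0,0,-1]'
python3 -m handwheel '[0,0,0.4,0,0,0,-1,0,0,0.9,0,0,0,-1,0,0,0.9,0,0,0,-1,0,0,0.9,0,0,0,-1,0,0,0.9,0,0,0,-1,0,0,0.9,0,0,0,-1,0,0,0.6,0,0,0,-1,0,0,0.3,0,0,0,-1]'
python3 -m handwheel '[0,0,0.25,0,0,0,-1,0,0,0.15,0,0,0,-1,0,0,0,0,0,0,-1,0,0,0,0,0,0,-1]'
```

```text
clock: 33.78
ee_pos: [0.4505, -0.0235, 0.3341]
ee_rot: [-0.001, 0.607, 0.795, -0.001]
force: [-0.3, -0.6, -1.8]
gripper_width: 0.113
finger_force: 115.3
clock: 34.45
ee_pos: [0.4484, -0.026, 0.1586]
ee_rot: [-0.002, 0.609, 0.793, -0.002]
force: [-0.7, -0.2, -1.5]
gripper_width: 0.107
finger_force: 115.2
clock: 34.78
ee_pos: [0.452, -0.0244, 0.1501]
ee_rot: [0.001, 0.608, 0.794, 0.0]
force: [-0.2, -0.4, -0.9]
gripper_width: 0.114
finger_force: 115.3
```

```bash
python3 -m handwheel '[0,0,0.2,0,0,0,-1,0,0,0.15,0,0,0,-1,0,0,0.1,0,0,0,-1,0,0,0,0,0,0,-1,0,0,0,0,0,0,-1]'
python3 -m handwheel '[0,0,0.07,0,0,0,-1,0,0,0.07,0,0,0,-1,0,0,0,0,0,0,-1]';python3 -m handwheel '[0,0,0.05,0,0,0,-1,0,0,0,0,0,0,-1]';python3 -m handwheel '[0,0,0.04,0,0,0,-1,0,0,0,0,0,0,-1]'
```

```text
clock: 35.2
ee_pos: [0.4511, -0.024, 0.1356]
ee_rot: [-0.0, 0.607, 0.794, -0.0]
force: [-0.1, -0.2, -2.4]
gripper_width: 0.114
finger_force: 115.3
clock: 35.45
ee_pos: [0.452, -0.0243, 0.1326]
ee_rot: [0.0, 0.608, 0.794, 0.0]
force: [-0.2, -0.1, 4.5]
gripper_width: 0.114
finger_force: 119.3
clock: 35.62
ee_pos: [0.4528, -0.0243, 0.1324]
ee_rot: [0.001, 0.608, 0.794, 0.001]
force: [-3.6, 0.7, 13.4]
gripper_width: 0.111
finger_force: 122.5
clock: 35.78
ee_pos: [0.4536, -0.0242, 0.1323]
ee_rot: [0.001, 0.607, 0.794, 0.002]
force: [-6.0, 1.9, 19.3]
gripper_width: 0.11
finger_force: 125.1
```

```bash
python3 -m handwheel '[0,0,-0.1,0,0,0,-1,0,0,0,0,0,0,-1]' 20; python3 -m handwheel '[0,0,0,0,0,0,-0.5,0,0,0,0,0,0,-0.2,0,0,0,0,0,0,0,0,0,0,0,0,0,0.2,0,0,0,0,0,0,0.2]'; python3 -m handwheel '[0,0,-0.2,0,0,0,0.2,0,0,-0.5,0,0,0,0.2,0,0,-0.9,0,0,0,0.2,0,0,-0.9,0,0,0,0.2,0,0,-0.9,0,0,0,0.2,0,0,-0.9,0,0,0,0.2,0,0,-0.9,0,0,0,0.2,0,0,0,0,0,0,0.2]'
python3 -m handwheel '[0,0,0,0,0,0,0.2,0,0,0,0,0,0,0.2,0,0,0,0,0,0,0.2,0,0,0,0,0,0,0.2]'
python3 - <<'E'
from h import *
st(); p=grab_frame('wrist'); save(p,'wf.png'); t=grab_frame('top'); sc=grab_frame('scene')
for n,q in(('w',p),('t',t),('s',sc)):
    for l in('lifter_grip','lid_lifter','lid','spice_jar','mill','casserole','flat_tin','tin'):
        for r in find_in(q,l)[:1]: print(n,l,np.round(r['centre'],3),round(r['confidence'],2))
E
```

```text
clock: 35.95
ee_pos: [0.4522, -0.0242, 0.1327]
ee_rot: [0.001, 0.607, 0.794, 0.001]
force: [-0.9, -1.0, 1.9]
gripper_width: 0.108
finger_force: 116.4
clock: 36.37
ee_pos: [0.4512, -0.024, 0.1317]
ee_rot: [-0.0, 0.607, 0.794, -0.0]
force: [-0.3, -0.3, -0.5]
gripper_width: 0.599
finger_force: 0.0
clock: 37.03
ee_pos: [0.4547, -0.0248, 0.2932]
ee_rot: [0.004, 0.608, 0.794, 0.004]
force: [1.4, -0.1, 0.4]
gripper_width: 0.596
finger_force: 0.0
clock: 37.37
ee_pos: [0.4504, -0.0239, 0.2867]
ee_rot: [-0.001, 0.608, 0.794, -0.001]
force: [0.5, 0.6, 0.3]
gripper_width: 0.6
finger_force: 0.0
t 37.37 p [ 0.4504 -0.0239  0.2867] rotm cols x,y,z [[-0.262, 0.965, 0.0], [0.965, 0.262, -0.003], [-0.003, -0.0, -1.0]] F [0.5 0.6 0.3] w 0.6 ff 0.0
w lifter_grip [ 0.449 -0.028  0.141] 0.87
w lid_lifter [ 0.45  -0.03   0.147] 0.72
w lid [ 0.437 -0.289  0.031] 0.67
w spice_jar [ 0.436 -0.285  0.028] 0.74
w mill [ 0.451 -0.16   0.121] 0.79
w casserole [ 0.45  -0.028  0.142] 0.43
w flat_tin [0.441 0.161 0.018] 0.85
t lid [ 0.445 -0.347  0.032] 0.84
t mill [ 0.449 -0.17   0.144] 0.64
t casserole [0.494 0.394 0.025] 0.89
t flat_tin [0.441 0.17  0.023] 0.67
t tin [ 0.443 -0.536  0.066] 0.73
s lifter_grip [ 0.444 -0.034  0.101] 0.9
s lid_lifter [ 0.446 -0.027  0.099] 0.69
s lid [ 0.439 -0.351  0.032] 0.74
s spice_jar [ 0.474 -0.463  0.07 ] 0.78
s mill [ 0.438 -0.188  0.078] 0.62
s casserole [0.496 0.382 0.057] 0.91
s flat_tin [0.435 0.156 0.024] 0.64
s tin [ 0.432 -0.55   0.063] 0.82
```

```bash
python3 -c "
from rig import *
print(close_job())"
```

```text
the job is handed in; nothing more can be done
None
```

I handed the job in at about 37 s, but the system returned no verdict: my last measurements have the lid flat and unhooked within about 5 mm of the trivet's centre, the lifter standing on the worktop near where it started, the spice jar standing between the trivet and the round tin, and the casserole, mill and both tins where they were (oil and salt not re-checked; the lid swung on the hook in transit, about 0.16 rad in the one frame that caught it, and then settled).

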